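Run a freshly coated sneaker along the drying rail and still it over the dryer

TASK

The white sneaker with the wet protective coat hangs toe-down from its rail trolley inside the blue drip tub. Take the trolley by its orange drop handle, draw the shoe out over the tub's rim and along the rail to the dryer, and take the swing out of it so that it hangs still with its toe centred over the dryer's round grille; let go of the handle and see it hang quite still there for about five seconds before you finish. Touch neither shoe nor hanger, never let it swing wildly, and leave the tub and the other things where they stand.

Things in the scene. Friction and masses are not known exactly. Their poses are not given: they have to be found in the camera images.
- rail: fixed steel drying frame: a level tube 1000 mm long, 655 mm over the bench, on two posts. Origin: on the bench midway between the posts; its y axis runs along the tube (within 0.07 rad of world y), z up. A blue trolley (1.1 kg with its drop handle) rolls on it 380 mm either way from the middle, to end stops, with about 1.5 N friction and 3 N s/m drag; it starts in the middle.
- handle (a point): centre of the trolley's orange upright grip, 22 mm (x) by 36 mm (y, along the rail) by 86 mm high, 298 mm over the bench, rigid with the trolley: moves only along the rail, stays where let go. An 18 mm bar comes down from the trolley 115 mm behind the grip (rail +x) and runs level, 257 mm over the bench, to the grip's foot. Take it from above, fingers closing along the rail.
- shoe: white sneaker 285 mm long, toe-down on a rigid hanger (0.72 kg in all, nominal). Origin: tip of the toe. It swings freely about a pin in the trolley, 530 mm up its z axis, 607 mm over the bench, 205 mm behind the grip (rail +x), only in the rail's upright plane. Acts like a simple pendulum 403 mm long (period 1.27 s; centre of mass 383 mm below the pin); alone it swings on for a minute or more.
- tub: loose open blue drip tub (1.2 kg), 170 mm (x) by 130 mm (y, along the rail), walls 5 mm, rim 85 mm over the bench. At rest the toe (rounded, 46 mm radius, 92 mm wide) hangs 8 mm below the rim. As the trolley is drawn away the toe catches on the rim, the shoe lags by about 0.18 rad, then slips over and swings. Origin: centre of the underside.
- grille (a point): centre (red hub) of the round black grille, 128 mm across, in the top of the dryer, a flat grey box 200 by 170 by 55 mm fixed under the rail left or right of the tub, 250 to 330 mm from the middle. This point is on the top face, 55 mm over the bench.
- kit: low wooden tray with polish tins, 200 by 170 mm, 41 mm high, fixed under the rail on the side of the tub away from the dryer. Origin: centre of the underside.
- tin: loose green tin, 68 mm across, 75 mm high. Origin: centre of the underside.
- brush: loose shoe brush lying bristles down, 180 by 55 mm, 58 mm high. Origin: centre of the underside.
- last: loose cast-iron shoe last (2.5 kg), about 170 mm long, 124 mm high. Origin: centre of the underside.
- mate: the other sneaker, loose, sole down, 285 mm long, 111 mm high. Origin: centre of the underside.
There are look-alikes about, which are no part of the job. What is shaped like the tub but brown is not meant.

How it is judged:
By the outcome, as a careful person would: the job done as asked, in the order asked, and still so for the second after the job is handed in, with the robot touching nothing.
It also fails if it takes over 43 s, if anything falls off the work surface, if the arm or the gripper's body presses on something with over 40 N, if the wrist force passes 120 N, or if a joint passes its speed limit or range.

ROBOT

A 6-joint arm with a two-finger parallel gripper is mounted at the origin on the work surface. World frame = base frame: x ahead of the robot, y to its left, z up, the work surface at z = 0. Lengths are in m, angles in rad, forces in N, time in s.
With the tool pointing down it reaches from about 0.375 to 0.75 m from the base axis. Payload 9 kg.
Tool frame: the origin (TCP) lies at the very end of the fingers, on their centre line; the grasp point (between the pads) lies 19 mm behind it (robot.pinch_z is the distance from the TCP to the grasp point, in m); z points along the fingers, y is the direction in which the jaws open and shut (so a half turn about z gives the same grasp; the last joint's range is limited). The gripper opens to 85 mm and grips with 20 to 120 N. Pads are 22 mm wide; open, the fingers measure 114 mm over their backs; the gripper's body (76 mm by 85 mm) begins 54 mm behind the grasp point. The pads swing forward as they close: fully open they stand 13 mm farther back than shut.
Start: joints at [1.047, 0.104, 0.097, 1.564, 0, 1.353], TCP at [0.181, 0.572, 0.231] pointing down, gripper open.
Joint ranges: [-2.99, 2.99], [-0.84, 1.86], [-1.1, 1.16], [-1.84, 2.11], [-1.51, 1.56], [-3.14, 3.14]. Speed limits (rad/s): [2.22, 2.22, 2.57, 3.14, 3.14, 3.14].

INTERFACE

Orientations are given as a unit quaternion [w, x, y, z].
In Python, from plant import robot gives the robot as it stands.
- The arm moves only by the tool drive_tool, never from a script. Its argument "series" is text: rows parted by semicolons, each of 7 numbers parted by spaces: the shift along the tool's x, y, z in units of 30 mm (1.0 is 30 mm), then the turn, a rotation vector about the tool's x, y, z in units of 6 degrees (1.0 is 6 degrees), then the finger opening in mm, from 0 to 85.4. In form: tx ty tz rx ry rz hand; .... A call has 1 to 10 rows; each row shifts and turns the commanded pose from where the row before left it, along the tool's axes as they then stand; what a row does not reach is not made up. A row lasts 1/10 s, in which the tool goes at most 50 mm and 8.59 degrees, less where a joint would pass 70% of its speed; a pose out of reach is approached as far as the arm can. A call is refused whole if a number of a shift passes 1 or a number of a turn 1, either way. A call with a gripper value outside its range is refused whole. The fingers move at their own pace and stop on an object; "newtons" is the grip in N (left out, the last holds). Time passes only in rows, so rows that do not move let the fingers close. It gives the time, the measured TCP pose, the force and the opening at its end, in the units of the state.
- robot.state(): the state, without advancing time (a new reading comes with each control period).
- robot.snapshot(name): name is "scene" or "top" or "wrist"; returns a dict with "img" (480x640x3 uint8, blue, green, red), "range_z" (480x640 float32, m along the optical axis (not along the pixel's ray), 0 where there is no reading), "fx", "fy", "cx", "cy" (pixels), "D" ([k1, k2, p1, p2, k3] as OpenCV has them; the pictures are not rectified), "world_to_cam" (4x4, takes a point from world to camera coordinates); the wrist camera has in their place "hand_eye" (4x4, takes a point from camera to tool coordinates, whose origin is the TCP and whose axes are the flange's). Camera axes: x right, y down, z forward; pixel columns grow to the right and rows downward; lengths in m; the calibration is good to about 2 mm. A picture is of the moment at which its call begins: read the wrist's pose just before it.
- robot.sign_off(): hands the job in, once; it reports no verdict.
The state is a dict: "time_s": time; "qpos": joint angles; "qvel": joint speeds; "joint_torque": joint torques, N m; "eef_pos": TCP position; "tcp_rot": TCP orientation; "contact_force": force on the tool from outside, world axes, zero at the start; "moment": the same for the moment, N m; "opening": finger opening in m.
Only numpy, scipy, OpenCV 4.12 (cv2) and the standard library are available. Lean on these libraries where they do the work, as an engineer would, in place of code of your own. Each camera call takes 0.05 s, during which the arm holds its last target. There are 200 camera calls.

## Working session

There is one attempt and no reset: what is moved stays moved. The work goes in short steps, Python scripts to look and compute and a tool call to move; the robot and the scene stay as the last step left them, time stands still between calls to the robot, and variables do not carry over. Pictures are saved under pics/ and viewed, about 8 in all and at most 12, crops included, and the job is handed in when it is done.

Besides the shell and the picture viewer there is one more tool, called after "Call:" as name(argument=value, ...) on one line, values as JSON. drive_tool: Moves the arm, as the interface text tells. Its arguments: {"type":"object","properties":{"series":{"type":"string"},"newtons":{"type":"number"}},"required":["series"]}

```bash
ls; mkdir -p pics
python3 - <<'E'
from plant import robot
import cv2,numpy as np
print(robot.state(), robot.pinch_z)
for n in("scene","top"):
    s=robot.snapshot(n); cv2.imwrite(f"pics/{n}0.png",s["img"])
    np.savez(f"{n}0.npz",**s)
    print(n,s["fx"],s["D"],np.round(s["world_to_cam"],3).tolist())
E
```

```text
pics
{'time_s': 0.0, 'qpos': array([1.04732317e+00, 1.04690497e-01, 9.64782035e-02, 1.56390500e+00,
       3.58986365e-05, 1.35312253e+00]), 'qvel': array([ 6.88054634e-05, -1.09306902e-03, -1.72269370e-04,  6.01005147e-04,
       -5.53714763e-05, -5.54483207e-04]), 'joint_torque': array([ 1.20437177e-03, -5.56923258e+01,  5.03650939e+01,  1.68224954e-02,
       -1.95172943e-04,  3.37194464e-06]), 'eef_pos': array([0.18043048, 0.57188363, 0.2305324 ]), 'tcp_rot': array([-2.55924269e-04,  1.52304601e-01,  9.88333381e-01, -6.09147429e-04]), 'contact_force': array([ 0.59856522, -0.88145708,  0.06163246]), 'moment': array([ 0.00802056,  0.00019102, -0.06032471]), 'opening': 0.08555309434682194} 0.0187
scene 436.7932380513756 [-0.074603  0.        0.        0.        0.      ] [[0.82, 0.572, -0.003, -0.353], [0.543, -0.78, -0.311, -0.183], [-0.181, 0.253, -0.95, 1.282], [0.0, 0.0, 0.0, 1.0]]
top 575.3851631189259 [-0.1284046  0.         0.         0.         0.       ] [[-0.003, -1.0, -0.025, 0.012], [-0.987, 0.007, -0.162, 0.475], [0.162, 0.024, -0.987, 1.694], [0.0, 0.0, 0.0, 1.0]]
```

View pics/scene0.png

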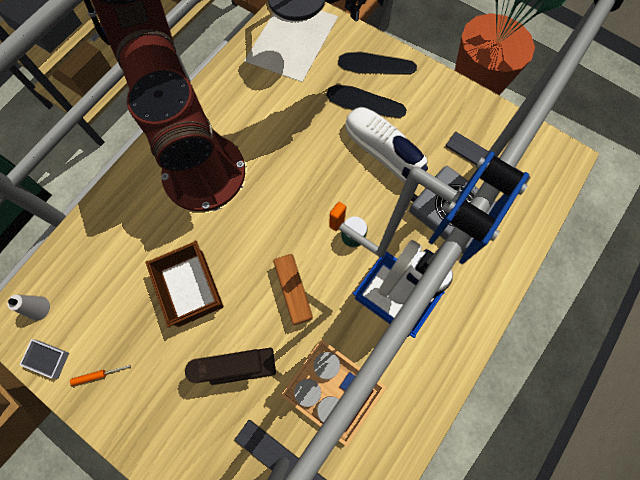

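View pics/top0.png

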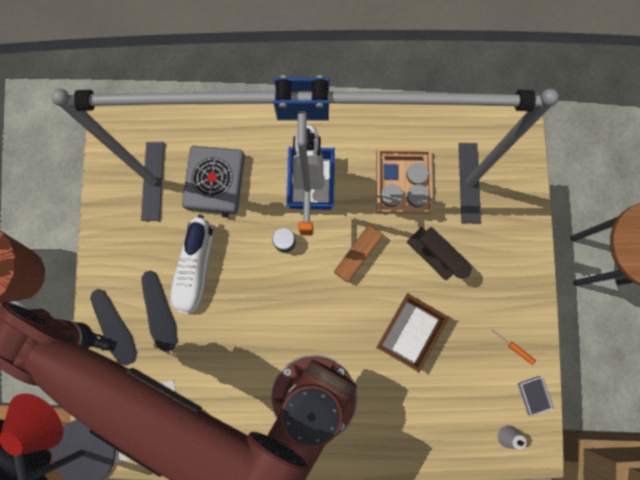

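The scene camera shows the orange grip at about (338,216), the tub at (405,290) and the grille at (455,203). The top view has the grip at (306,228), the red hub at (212,177), and the tube from (60,97) to (550,97). The dryer is on the +y side.

```bash
cat > h.py <<'E'
import cv2,numpy as np
def ray(s,uv):
    K=np.array([[s["fx"],0,s["cx"]],[0,s["fy"],s["cy"]],[0,0,1]],float)
    p=cv2.undistortPoints(np.array([[uv]],float),K,np.asarray(s["D"],float))[0,0]
    T=s["world_to_cam"] if "world_to_cam" in s else None
    R,t=T[:3,:3],T[:3,3]
    d=R.T@np.array([p[0],p[1],1]); return -R.T@t,d
def plane(s,uv,z):
    o,d=ray(s,uv); return o+d*(z-o[2])/d[2]
def blob(s,lo,hi,box):
    hsv=cv2.cvtColor(s["img"],cv2.COLOR_BGR2HSV); m=cv2.inRange(hsv,lo,hi)
    k=np.zeros_like(m); u0,v0,u1,v1=box; k[v0:v1,u0:u1]=1; m=m*k
    n,l,st,c=cv2.connectedComponentsWithStats(m); i=1+np.argmax(st[1:,4]); return c[i],st[i],l==i
E
python3 - <<'E'
from h import *
T=dict(np.load("top0.npz"));S=dict(np.load("scene0.npz"))
# grip
res=[]
for n,s,b in(("top",T,(290,210,325,240)),("scene",S,(320,195,355,235))):
    c,st,m=blob(s,(5,150,90),(20,255,255),b); print(n,c,st,plane(s,c,.32)); res.append(ray(s,c))
A=np.stack([res[0][1],-res[1][1]],1); x=np.linalg.lstsq(A,res[1][0]-res[0][0],rcond=None)[0]
print("tri",res[0][0]+x[0]*res[0][1],res[1][0]+x[1]*res[1][1])
for n,s,b in(("top",T,(195,160,230,195)),("scene",S,(430,180,480,225))):
    try:
        c,st,m=blob(s,(0,130,80),(6,255,255),b); print("hub",n,c,st[4],plane(s,c,.055))
    except Exception as e: print(n,e)
# tube centreline in top: edges per column
g=cv2.cvtColor(T["img"],cv2.COLOR_BGR2GRAY).astype(float)
P=[]
for u in list(range(110,265,10))+list(range(345,505,10)):
    r=T["range_z"][80:115,u]; v=np.where((r>0)&(r<r[r>0].min()+.03))[0]+80
    P.append(plane(T,(u,v.mean()),.655))
P=np.array(P); f=np.polyfit(P[:,1],P[:,0],1); print("rail x=",f,"res",np.std(P[:,0]-np.polyval(f,P[:,1])),"yaw",-np.arctan(f[0]))
c,st,m=blob(T,(100,120,60),(130,255,255),(270,70,335,125)); print("trolley",c,st,plane(T,c,.69))
c,st,m=blob(T,(100,120,60),(130,255,255),(280,140,340,215)); print("tub",st,plane(T,(st[0]+st[2]/2,st[1]+st[3]/2),.085))
E
```

```text
top [305.58490566 227.8490566 ] [299 222  14  13 159] [0.45894201 0.01317966 0.32      ]
scene [337.74857143 209.97142857] [330 202  17  17 175] [0.45669926 0.02016569 0.32      ]
tri [0.45669337 0.01279984 0.33214314] [0.45917151 0.01585152 0.33269749]
hub top [211.56       177.05333333] 75 [0.66892017 0.30974404 0.055     ]
scene attempt to get argmax of an empty sequence
rail x= [0.01608313 0.66641145] res 0.00044641817823980423 yaw -0.01608174700545899
trolley [301.34877384 108.48910082] [274  99  55  20 734] [0.6275112  0.00941082 0.69      ]
tub [311 149  23  60 380] [ 0.65037096 -0.03029458  0.085     ]
```

Call:
drive_tool(series="0 0 -1 0 0 -0.92 85; 0 0 -1 0 0 -0.92 85; 0 0 -1 0 0 -0.92 85; 0 -1 -1 0 0 0 85; 0 -1 -1 0 0 0 85; 0 -1 -1 0 0 0 85; -0.6 -0.96 0 0 0 0 85; -0.6 -0.96 0 0 0 0 85; -0.6 -0.96 0 0 0 0 85; -0.6 -0.96 0 0 0 0 85")

```text
time_s: 1.1
eef_pos: [0.2495, 0.3646, 0.4111]
tcp_rot: [-0.0, 0.008, 1.0, -0.0]
contact_force: [-0.5, -0.3, -0.1]
opening: 0.0851
```

Call:
drive_tool(series="-0.6 -0.96 0 0 0 0 85; -0.6 -0.96 0 0 0 0 85; -0.6 -0.96 0 0 0 0 85; -0.6 -0.96 0 0 0 0 85; -0.6 -0.96 0 0 0 0 85; -0.6 -0.96 0 0 0 0 85; -0.6 -0.96 0 0 0 0 85; -0.6 -0.96 0 0 0 0 85; -0.6 -0.96 0 0 0 0 85; -0.5 -0.9 0 0 0 0 85")

```text
time_s: 2.1
eef_pos: [0.4219, 0.0752, 0.4109]
tcp_rot: [-0.0, 0.009, 1.0, 0.0]
contact_force: [1.0, 0.1, 0.4]
opening: 0.0852
```

Run:
```python
from plant import robot
from h import *
from scipy.spatial.transform import Rotation as R
st=robot.state(); print(st["time_s"],st["eef_pos"],st["tcp_rot"],st["contact_force"])
s=robot.snapshot("wrist"); np.savez("w1.npz",eef=st["eef_pos"],q=st["tcp_rot"],**s); print(np.round(s["hand_eye"],3).tolist())
t=robot.snapshot("top"); c=robot.snapshot("scene"); np.savez("top1.npz",**t); np.savez("scene1.npz",**c)
im=np.hstack([cv2.resize(t["img"][60:300,160:480],(400,300)),cv2.resize(c["img"][100:400,240:640],(400,300))])
im=np.vstack([im,np.hstack([cv2.resize(s["img"],(400,300)),np.zeros((300,400,3),np.uint8)])]); cv2.imwrite("pics/m1.png",im)
q=st["tcp_rot"]; Rw=R.from_quat([q[1],q[2],q[3],q[0]]).as_matrix(); print(Rw.round(3).tolist())
H=s["hand_eye"]; cw=np.eye(4); cw[:3,:3]=Rw; cw[:3,3]=st["eef_pos"]
s["world_to_cam"]=np.linalg.inv(cw@H)
cc,stt,m=blob(s,(5,150,90),(20,255,255),(0,0,640,480)); print(cc,stt)
ys,xs=np.where(m); z=s["range_z"][ys,xs]; ok=z>0
P=np.array([plane(s,(x,y),.341) for x,y in zip(xs[ok],ys[ok])])
o,_=ray(s,(320,240)); print("cam",o)
W=[]
for x,y,d in zip(xs[ok],ys[ok],z[ok]):
    o,dr=ray(s,(x,y)); W.append(o+dr*d)
W=np.array(W); top=W[W[:,2]>.336]; print(len(W),len(top),"top mean",top.mean(0),"mid",(np.percentile(top,1,0)+np.percentile(top,99,0))/2)
print(np.ptp(top,0))
```

```text
2.1 [0.42193126 0.07520266 0.41094002] [-2.15081048e-04  8.59568579e-03  9.99963031e-01  7.12715897e-05] [0.9811798  0.10240195 0.36410163]
[[0.0, -0.958, -0.286, 0.074], [1.0, 0.0, 0.0, -0.001], [0.0, -0.286, 0.958, -0.142], [0.0, 0.0, 0.0, 1.0]]
[[-1.0, 0.017, -0.0], [0.017, 1.0, 0.0], [0.0, 0.0, -1.0]]
[153.98894088 192.23628243] [ 108  130   98  123 4702]
cam [0.34803698 0.07544965 0.55298349]<stdin>:19: RuntimeWarning: Mean of empty slice.
  ret = um.true_divide(
Traceback (most recent call last):
IndexError: index -1 is out of bounds for axis 0 with size 0
```

View pics/m1.png

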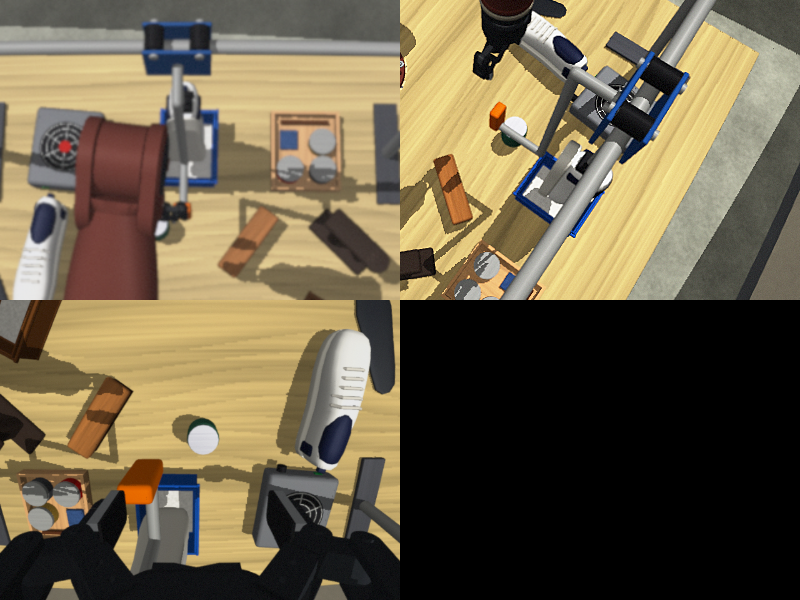

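The wrist view shows the grip at about (154,192) in full-resolution pixels, between the fingers' line and clear of the bar. The top view shows the gripper beside the grip. I'll refine the position from the grip's top face, using the saved frame.

Run:
```python
from h import *
from scipy.spatial.transform import Rotation as R
s=dict(np.load("w1.npz")); q=s["q"]; cw=np.eye(4); cw[:3,:3]=R.from_quat([q[1],q[2],q[3],q[0]]).as_matrix(); cw[:3,3]=s["eef"]
s["world_to_cam"]=np.linalg.inv(cw@s["hand_eye"])
c,st,m=blob(s,(5,150,90),(20,255,255),(0,0,640,480))
V=cv2.cvtColor(s["img"],cv2.COLOR_BGR2HSV)[...,2]; print(np.histogram(V[m],12))
t,_=cv2.threshold(V[m],0,255,cv2.THRESH_OTSU)
mm=(m&(V>t)).astype(np.uint8); n,l,ss,cc=cv2.connectedComponentsWithStats(mm); i=1+np.argmax(ss[1:,4]); print(t,ss[i],cc[i])
r=cv2.minAreaRect(np.argwhere(l==i)[:,::-1].astype(np.float32)); b=cv2.boxPoints(r)
print(np.array([plane(s,p,.341) for p in b]).round(4).tolist(), plane(s,r[0],.341))
for n in("top1","scene1"):
    T=dict(np.load(n+".npz")); print(n,"cam",ray(T,(320,240))[0])
```

```text
(array([ 707,  122,   82,   97,  103,  161,  242,  377,  935, 1227,  526,
        123]), array([ 90.        ,  98.16666667, 106.33333333, 114.5       ,
       122.66666667, 130.83333333, 139.        , 147.16666667,
       155.33333333, 163.5       , 171.66666667, 179.83333333,
       188.        ]))
132.0 [ 108  183   65   70 2249] [138.18852823 218.40106714]
[[0.4059, -0.0461, 0.341], [0.3748, -0.0219, 0.341], [0.3868, -0.0039, 0.341], [0.4187, -0.0274, 0.341]] [ 0.39616211 -0.02453158  0.341     ]
top1 cam [ 0.1943986  -0.03150395  1.74858644]
scene1 cam [ 0.62027488 -0.26527993  1.16012576]
```

The largest orange blob was the brush. I'll restrict the box to the grip.

Run:
```python
from h import *
from scipy.spatial.transform import Rotation as R
s=dict(np.load("w1.npz")); q=s["q"]; cw=np.eye(4); cw[:3,:3]=R.from_quat([q[1],q[2],q[3],q[0]]).as_matrix(); cw[:3,3]=s["eef"]
s["world_to_cam"]=np.linalg.inv(cw@s["hand_eye"])
c,st,m=blob(s,(5,200,90),(20,255,255),(180,245,275,340)); print(c,st)
V=cv2.cvtColor(s["img"],cv2.COLOR_BGR2HSV)[...,2]; print(np.histogram(V[m],8))
t,_=cv2.threshold(V[m],0,255,cv2.THRESH_OTSU)
for mm in (m&(V>t),m&(V<=t)):
    n,l,ss,cc=cv2.connectedComponentsWithStats(mm.astype(np.uint8)); i=1+np.argmax(ss[1:,4]); print(t,ss[i],cc[i])
    r=cv2.minAreaRect(np.argwhere(l==i)[:,::-1].astype(np.float32)); b=cv2.boxPoints(r)
    print(np.array([plane(s,p,.341) for p in b]).round(4).tolist(), plane(s,r[0],.341))
```

```text
[226.3902697  290.30565838] [ 187  255   74   72 3782]
(array([1718,  309,  342,   56,  110,  102,  193,  952]), array([ 91.   , 108.875, 126.75 , 144.625, 162.5  , 180.375, 198.25 ,
       216.125, 234.   ]))
163.0 [ 187  297   57   30 1353] [219.61492979 310.69031781]
[[0.4461, -0.0025, 0.341], [0.4465, 0.0314, 0.341], [0.4659, 0.03, 0.341], [0.4657, -0.0048, 0.341]] [0.45588838 0.01362119 0.341     ]
163.0 [ 187  255   74   65 2405] [230.48316008 278.60706861]
[[0.4493, -0.0032, 0.341], [0.4108, 0.0119, 0.341], [0.4222, 0.0459, 0.341], [0.4617, 0.0325, 0.341]] [0.43543005 0.02194891 0.341     ]
```

Call:
drive_tool(series="-0.41 -0.68 0 0 0 0 85; -0.41 -0.68 0 0 0 0 85; -0.41 -0.66 0 0 0 0 85; 0 0 0.7 0 0 0 85; 0 0 0.7 0 0 0 85; 0 0 0.7 0 0 0 85; 0 0 0.7 0 0 0 85; 0 0 0.7 0 0 0 85; 0 0 0.7 0 0 0 85; 0 0 0 0 0 0 85")

```text
time_s: 3.25
eef_pos: [0.4559, 0.0166, 0.2829]
tcp_rot: [-0.002, 0.008, 1.0, 0.001]
contact_force: [-1.0, 0.5, -0.7]
opening: 0.085
```

Run:
```python
from plant import robot
from h import *
st=robot.state(); print(st["time_s"],st["eef_pos"],st["contact_force"])
s=robot.snapshot("wrist");c=robot.snapshot("scene");t=robot.snapshot("top")
np.savez("scene2.npz",**c);np.savez("top2.npz",**t)
im=np.hstack([cv2.resize(s["img"],(400,300)),cv2.resize(c["img"][100:400,240:640],(400,300))])
im=np.vstack([im,np.hstack([cv2.resize(t["img"][60:300,160:480],(400,300)),np.zeros((300,400,3),np.uint8)])])
cv2.imwrite("pics/m2.png",im)
```

```text
3.25 [0.45591113 0.01664524 0.28286453] [-1.00701223  0.45570869 -0.69116013]
```

View pics/m2.png

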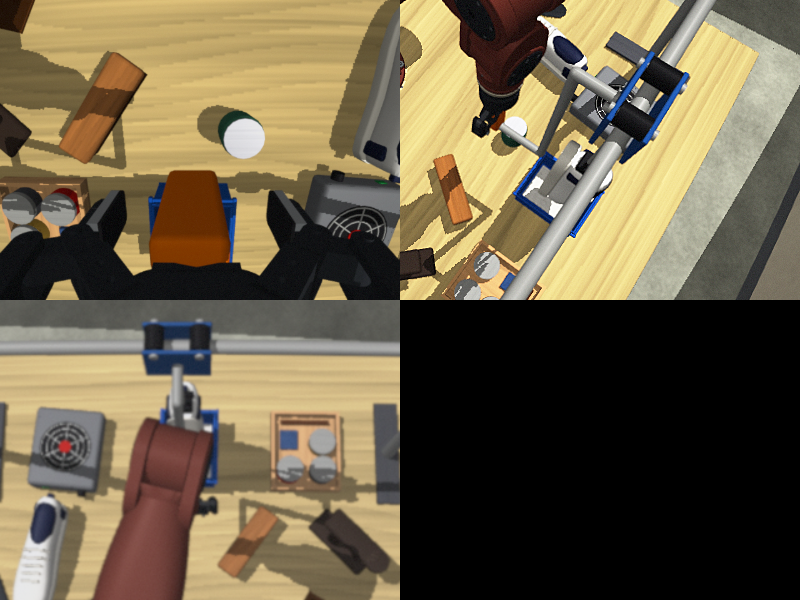

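The grip stands centred between the fingers in the wrist view, at about (190,220). Now I'll close.

Call:
drive_tool(series="0 0 0 0 0 0 30; 0 0 0 0 0 0 30; 0 0 0 0 0 0 30; 0 0 0 0 0 0 30; 0 0 0 0 0 0 30; 0 0 0 0 0 0 30", newtons=60)

```text
time_s: 4.0
eef_pos: [0.4575, 0.0153, 0.2859]
tcp_rot: [0.001, 0.008, 1.0, -0.0]
contact_force: [0.2, -1.3, 6.6]
opening: 0.0354
```

```bash
cat >> h.py <<'E'
# shoe points from scene depth: s along rail, swing angle by line fit
Y0=.0105
def cloud(s):
    z=s["range_z"]; v,u=np.where(z>0)
    K=np.array([[s["fx"],0,s["cx"]],[0,s["fy"],s["cy"]],[0,0,1]],float)
    p=cv2.undistortPoints(np.stack([u,v],1)[:,None].astype(float),K,np.asarray(s["D"],float))[:,0]
    C=np.column_stack([p,np.ones(len(p))])*z[v,u][:,None]; T=s["world_to_cam"]
    W=(C-T[:3,3])@T[:3,:3]
    a=W[:,0]-.6664-.0161*W[:,1]; b=W[:,1]-Y0+.0161*(W[:,0]-.6664)
    return np.column_stack([a,b,W[:,2]]),u,v
def shoe(s,b0):
    P,u,v=cloud(s); k=(abs(P[:,0])<.07)&(abs(P[:,1]-b0)<.2)&(P[:,2]>.12)&(P[:,2]<.5)
    P=P[k]; return P,u[k],v[k]
E
python3 - <<'E'
from plant import robot
from h import *
import time
st=robot.state(); print(st["time_s"],st["eef_pos"],st["opening"],st["contact_force"])
for n in("scene","top"):
    s=robot.snapshot(n); P,u,v=shoe(s,0); print(n,len(P))
    for lo in np.arange(.12,.5,.04):
        k=(P[:,2]>=lo)&(P[:,2]<lo+.04)
        if k.sum()>3: print(round(lo,2),k.sum(),np.percentile(P[k,0],[2,50,98]).round(3),np.percentile(P[k,1],[2,50,98]).round(3))
E
```

```text
4.0 [0.45749942 0.01530344 0.2859238 ] 0.03541333904611104 [ 0.2286962  -1.26525022  6.62469295]
scene 2006
0.12 77 [-0.051 -0.021  0.008] [-0.044 -0.041 -0.034]
0.16 167 [-0.051 -0.021  0.009] [-0.044 -0.04  -0.031]
0.2 191 [-0.051 -0.019  0.054] [-0.04  -0.036 -0.013]
0.24 160 [-0.051 -0.022  0.006] [-0.036 -0.032 -0.025]
0.28 170 [-0.051 -0.023  0.051] [-0.035 -0.031 -0.018]
0.32 784 [-0.052 -0.021  0.053] [-0.034 -0.018  0.032]
0.36 415 [-0.054 -0.017 -0.   ] [-0.018 -0.002  0.019]
0.4 23 [-0.006 -0.004 -0.002] [-0.002 -0.001  0.002]
0.44 16 [-0.006 -0.005 -0.004] [-0.002 -0.     0.003]
top 630
0.16 7 [0.003 0.011 0.019] [-0.04  -0.037 -0.037]
0.2 14 [-0.006  0.007  0.024] [-0.037 -0.034 -0.034]
0.24 5 [-0.001  0.004  0.008] [-0.032 -0.032 -0.032]
0.32 352 [-0.047 -0.006  0.048] [-0.033 -0.019  0.036]
0.36 234 [-0.047 -0.006  0.04 ] [-0.02  -0.008  0.022]
0.4 7 [-0.007 -0.004 -0.002] [-0.002  0.     0.001]
0.44 7 [-0.005 -0.003 -0.001] [-0.001 -0.001 -0.   ]
```

Gripped at 35.4 mm. The trolley travel to the grille is about 0.300 m. I'll start with a slow draw to +90 mm, so the toe leans on the rim.

Call:
drive_tool(series="0 0.2 0 0 0 0 30; 0 0.3 0 0 0 0 30; 0 0.35 0 0 0 0 30; 0 0.35 0 0 0 0 30; 0 0.35 0 0 0 0 30; 0 0.35 0 0 0 0 30; 0 0.35 0 0 0 0 30; 0 0.35 0 0 0 0 30; 0 0.25 0 0 0 0 30; 0 0.15 0 0 0 0 30")

```text
time_s: 5.1
eef_pos: [0.4588, 0.1058, 0.286]
tcp_rot: [0.0, 0.008, 1.0, -0.0]
contact_force: [-1.2, -2.4, 6.1]
opening: 0.0355
```

```bash
cat >> h.py <<'E'
REFZ=np.array([.14,.18,.22,.26,.30]); REF=np.array([-.041,-.040,-.0365,-.032,-.031])+.001
def theta(s,b):
    """swing angle (toe ahead +) with trolley at rail coordinate b: shift of the shoe's -y face against rest"""
    P,u,v=cloud(s); k=(P[:,0]>-.055)&(P[:,0]<.005)&(abs(P[:,1]-b)<.2)&(P[:,2]>.12)&(P[:,2]<.32); P=P[k]
    P=P-[0,b,.607]; th=0.
    for _ in range(6):
        c,n=np.cos(th),np.sin(th); q=np.column_stack([c*P[:,1]+n*P[:,2],-n*P[:,1]+c*P[:,2]+.607])
        k=(q[:,1]>.12)&(q[:,1]<.32); r=q[:,0]-np.interp(q[:,1],REFZ,REF)
        th+=np.median(r[k]/(.607-q[k,1]))
    return th,k.sum()
def track(robot,n):
    out=[]
    for _ in range(n):
        st=robot.state(); s=robot.snapshot("scene"); b=st["eef_pos"][1]-.0153
        th,m=theta(s,b); out.append((st["time_s"],b,th,m,st["contact_force"][1]))
    return np.array(out)
def fit(o):
    w=2*np.pi/1.27; t=o[:,0]; A=np.column_stack([np.cos(w*t),np.sin(w*t),np.ones(len(t))])
    x,*_=np.linalg.lstsq(A,o[:,2],rcond=None); r=o[:,2]-A@x; return x,r.std()
E
python3 - <<'E'
from plant import robot
from h import *
o=track(robot,4); print(o.round(4)); print(robot.state()["contact_force"])
E
```

```text
[[ 5.1000e+00  9.0500e-02 -1.1910e-01  1.0690e+03 -2.3825e+00]
 [ 5.1500e+00  9.0900e-02 -1.1960e-01  1.0670e+03  2.2412e+00]
 [ 5.2000e+00  9.0700e-02 -1.1900e-01  1.0700e+03  8.7270e-01]
 [ 5.2500e+00  9.0600e-02 -1.1880e-01  1.0630e+03  4.4990e-01]]
[-0.37047065  0.20030174  5.96618963]
```

```bash
cat > plan.py <<'E'
import numpy as np
from scipy.optimize import minimize
w2=(2*np.pi/1.27)**2; L=.403
def sim(u,s0,th,thd,slip=None,tail=0,dt=.002,tau=.03):
    """u: row shifts (m). velocity piecewise constant, first-order lag tau. slip: held on rim till s=slip"""
    v=0.;s=s0;held=slip is not None;out=[];t=0
    for r in list(u)+[0]*tail:
        for _ in range(int(round(.1/dt))):
            a=(r/.1-v)/tau; v+=a*dt; s+=v*dt; t+=dt
            if held:
                th-=v*dt/.53; thd=-v/.53; held=s<slip
            else:
                thd+=(-w2*np.sin(th)-w2/9.81*a*np.cos(th))*dt; th+=thd*dt
            out.append((t,s,th,thd))
    return np.array(out)
def resid(o): return np.hypot(o[-1,2],o[-1,3]/np.sqrt(w2))
E
python3 - <<'E'
from plan import *
N=16;D=.16
def rows(x): return x
def cost(u,slip=.122):
    o=sim(u,.0906,-.119,0,slip,tail=1); return 400*resid(o)**2+30*np.sum(np.diff(np.r_[0,u,0])**2)+ .0
cons=[{'type':'eq','fun':lambda u:u.sum()-D}]
u0=np.full(N,D/N)
r=minimize(cost,u0,constraints=cons,bounds=[(0,.028)]*N,method='SLSQP',options=dict(maxiter=150))
u=np.round(r.x/.03,2); print(u.tolist(),u.sum()*.03)
for sl in(.112,.117,.122,.127,.132):
    o=sim(u*.03,.0906,-.119,0,sl,tail=1); print(sl,resid(o).round(4),o[:,2].min().round(3),o[:,2].max().round(3))
o=sim(u*.03,.0906,-.119,0,.122,tail=1); print(o[49::50].round(3).tolist())
E
```

```text
[0.11, 0.11, 0.11, 0.27, 0.42, 0.19, 0.2, 0.23, 0.3, 0.45, 0.71, 0.74, 0.62, 0.56, 0.21, 0.11] 0.16019999999999998
0.112 0.0632 -0.166 0.132
0.117 0.0381 -0.173 0.124
0.122 0.035 -0.18 0.115
0.127 0.0928 -0.189 0.124
0.132 0.1592 -0.199 0.168
[[0.1, 0.093, -0.124, -0.06], [0.2, 0.096, -0.13, -0.062], [0.3, 0.1, -0.136, -0.062], [0.4, 0.106, -0.149, -0.15], [0.5, 0.118, -0.17, -0.235], [0.6, 0.125, -0.179, 0.113], [0.7, 0.131, -0.146, 0.515], [0.8, 0.138, -0.08, 0.777], [0.9, 0.146, 0.0, 0.827], [1.0, 0.159, 0.071, 0.627], [1.1, 0.178, 0.109, 0.208], [1.2, 0.2, 0.114, -0.097], [1.3, 0.219, 0.097, -0.273], [1.4, 0.236, 0.062, -0.425], [1.5, 0.246, 0.032, -0.284], [1.6, 0.25, 0.007, -0.252], [1.7, 0.251, -0.012, -0.163]]
```

Call:
drive_tool(series="0 0.3 0 0 0 0 30; 0 0.35 0 0 0 0 30; 0 0.2 0 0 0 0 30")

```text
time_s: 5.6
eef_pos: [0.4592, 0.1312, 0.2859]
tcp_rot: [0.0, 0.008, 1.0, -0.0]
contact_force: [-1.8, -2.7, 5.8]
opening: 0.0354
```

Run:
```python
from plant import robot
from h import *
print(track(robot,3).round(4))
```

```text
[[ 5.6000e+00  1.1590e-01 -1.5800e-01  1.1540e+03 -2.7064e+00]
 [ 5.6500e+00  1.1660e-01 -1.5860e-01  1.1590e+03  3.3830e+00]
 [ 5.7000e+00  1.1630e-01 -1.5810e-01  1.1610e+03  1.8380e+00]]
```

Call:
drive_tool(series="0 0.2 0 0 0 0 30; 0 0.2 0 0 0 0 30")

```text
time_s: 5.95
eef_pos: [0.4594, 0.1428, 0.286]
tcp_rot: [0.0, 0.009, 1.0, -0.0]
contact_force: [-1.8, -2.4, 6.4]
opening: 0.0358
```

Run:
```python
from plant import robot
from h import *
print(track(robot,2).round(4))
```

```text
[[ 5.9500e+00  1.2750e-01 -1.7310e-01  1.1890e+03 -2.4423e+00]
 [ 6.0000e+00  1.2830e-01 -1.7310e-01  1.1960e+03  2.4335e+00]]
```

Call:
drive_tool(series="0 0.15 0 0 0 0 30; 0 0.1 0 0 0 0 30")

```text
time_s: 6.25
eef_pos: [0.4595, 0.1504, 0.2859]
tcp_rot: [0.0, 0.008, 1.0, -0.0]
contact_force: [-1.9, -3.3, 6.4]
opening: 0.0356
```

Run:
```python
from plant import robot
from h import *
print(track(robot,2).round(4))
```

```text
[[ 6.2500e+00  1.3510e-01 -1.8030e-01  1.2180e+03 -3.3284e+00]
 [ 6.3000e+00  1.3540e-01 -1.8000e-01  1.2210e+03  1.5426e+00]]
```

Call:
drive_tool(series="0 0.15 0 0 0 0 30")

```text
time_s: 6.45
eef_pos: [0.4596, 0.1546, 0.286]
tcp_rot: [0.0, 0.009, 1.0, -0.0]
contact_force: [-2.9, -2.3, 6.0]
opening: 0.0354
```

Run:
```python
from plant import robot
from h import *
print(track(robot,2).round(4))
```

```text
[[ 6.4500e+00  1.3930e-01 -1.8270e-01  1.2240e+03 -2.3439e+00]
 [ 6.5000e+00  1.4000e-01 -1.8300e-01  1.2250e+03  7.0710e-01]]
```

Call:
drive_tool(series="0 0.15 0 0 0 0 30")

```text
time_s: 6.65
eef_pos: [0.4596, 0.1591, 0.2859]
tcp_rot: [0.0, 0.009, 1.0, -0.0]
contact_force: [-1.0, -1.9, 6.4]
opening: 0.0356
```

Run:
```python
from plant import robot
from h import *
print(track(robot,2).round(4))
```

```text
[[ 6.6500e+00  1.4380e-01 -1.8340e-01  1.2320e+03 -1.8657e+00]
 [ 6.7000e+00  1.4450e-01 -1.8350e-01  1.2260e+03  5.9320e-01]]
```

Call:
drive_tool(series="0 0.15 0 0 0 0 30")

```text
time_s: 6.85
eef_pos: [0.4597, 0.1636, 0.286]
tcp_rot: [0.0, 0.009, 1.0, -0.0]
contact_force: [-2.2, -1.0, 6.2]
opening: 0.0352
```

Run:
```python
from plant import robot
from h import *
print(track(robot,2).round(4))
```

```text
[[ 6.850e+00  1.483e-01 -1.830e-01  1.240e+03 -9.505e-01]
 [ 6.900e+00  1.490e-01 -1.810e-01  1.240e+03  5.781e-01]]
```

```bash
cat > go.py <<'E'
import sys
from plan import *
def solve(s0,th,thd,D,N,vmax=.024,lo=0.,smooth=3,tail=1):
    # stop at distance D with no swing left: terminal state as hard constraints, smoothest rows
    def term(u):
        o=sim(u,s0,th,thd,tail=tail,dt=.005); return [o[-1,2]*10,o[-1,3]*2,(u.sum()-D)*30]
    r=minimize(lambda u:1e3*np.sum(np.diff(np.r_[0,u,0])**2),np.full(N,D/N),constraints=[{'type':'eq','fun':term}],bounds=[(lo,vmax)]*N,method='SLSQP',options=dict(maxiter=300))
    u=np.round(r.x/.03,2); o=sim(u*.03,s0,th,thd,tail=tail)
    print("N",N,"D",D,r.success,u.tolist(),"sum",u.sum().round(2),"resid",resid(o).round(4),"th",o[:,2].min().round(3),o[:,2].max().round(3))
    return u,o
E
python3 - <<'E'
from plant import robot
from h import *
from go import *
o=track(robot,2); print(o.round(4))
t=o[:,0]; w=np.sqrt(w2)
th,thd=o[-1,2],(o[-1,2]-o[0,2])/.05
# advance free swing: rate at last sample, then 0.05 s
thd+=-w2*th*.025; c,s=np.cos(w*.05),np.sin(w*.05); th,thd=th*c+thd/w*s,thd*c-th*w*s; print("now",robot.state()["time_s"],th,thd)
for D,N in((.11,12),(.11,15),(.15,15),(.15,18)): solve(.149,th,thd,D,N)
E
```

```text
[[ 6.950e+00  1.490e-01 -1.815e-01  1.242e+03  6.725e-01]
 [ 7.000e+00  1.489e-01 -1.811e-01  1.245e+03  4.747e-01]]
now 7.05 -0.16972330743813233 0.3342410587408898
N 12 D 0.11 True [0.0, 0.07, 0.29, 0.53, 0.7, 0.75, 0.66, 0.45, 0.2, 0.02, 0.0, 0.0] sum 3.67 resid 0.0017 th -0.169 0.097
N 15 D 0.11 True [0.0, 0.07, 0.29, 0.53, 0.7, 0.75, 0.66, 0.45, 0.2, 0.02, 0.0, 0.0, 0.0, 0.0, 0.0] sum 3.67 resid 0.0017 th -0.169 0.097
N 15 D 0.15 True [0.11, 0.28, 0.47, 0.64, 0.75, 0.78, 0.72, 0.58, 0.39, 0.21, 0.07, 0.0, 0.0, 0.0, 0.0] sum 5.0 resid 0.0011 th -0.169 0.091
N 18 D 0.15 True [0.08, 0.22, 0.4, 0.56, 0.68, 0.72, 0.68, 0.57, 0.4, 0.23, 0.09, 0.0, 0.0, 0.0, 0.04, 0.09, 0.12, 0.1] sum 4.98 resid 0.002 th -0.169 0.099
```

Call:
drive_tool(series="0 0.1 0 0 0 0 30")

```text
time_s: 7.15
eef_pos: [0.4597, 0.1666, 0.2859]
tcp_rot: [0.0, 0.009, 1.0, -0.0]
contact_force: [-3.1, -2.3, 6.2]
opening: 0.0359
```

```bash
cat > est.py <<'E'
from plant import robot
from h import *
from go import *
o=track(robot,2); print(o.round(4))
w=np.sqrt(w2); th,thd=o[-1,2],(o[-1,2]-o[0,2])/.05
thd+=-w2*th*.025; c,s=np.cos(w*.05),np.sin(w*.05); th,thd=th*c+thd/w*s,thd*c-th*w*s; print("now",robot.state()["time_s"],th,thd)
D=.300-o[-1,1]
for N in(12,15): solve(o[-1,1],th,thd,D-.04,N); solve(o[-1,1],th,thd,D,N)
E
python3 est.py
```

```text
[[ 7.1500e+00  1.5130e-01 -1.7560e-01  1.2440e+03 -2.2927e+00]
 [ 7.2000e+00  1.5180e-01 -1.5600e-01  1.2180e+03  2.8960e-01]]
now 7.25 -0.12722420453206895 0.6603218866408864
N 12 D 0.10824214431739451 True [0.03, 0.23, 0.49, 0.69, 0.77, 0.68, 0.47, 0.21, 0.02, 0.0, 0.0, 0.0] sum 3.59 resid 0.0023 th -0.126 0.1
N 12 D 0.14824214431739452 True [0.23, 0.46, 0.65, 0.76, 0.78, 0.71, 0.58, 0.41, 0.24, 0.1, 0.02, 0.0] sum 4.94 resid 0.0024 th -0.126 0.085
N 15 D 0.10824214431739451 True [0.03, 0.23, 0.49, 0.69, 0.77, 0.68, 0.47, 0.21, 0.02, 0.0, 0.0, 0.0, 0.0, 0.0, 0.0] sum 3.59 resid 0.0023 th -0.126 0.1
N 15 D 0.14824214431739452 True [0.22, 0.44, 0.63, 0.75, 0.78, 0.72, 0.58, 0.41, 0.24, 0.1, 0.02, 0.0, 0.0, 0.02, 0.04] sum 4.95 resid 0.0023 th -0.126 0.086
```

It slipped free, so I'll run the swing-cancelling profile to about +260 mm.

Call:
drive_tool(series="0 0.03 0 0 0 0 30; 0 0.23 0 0 0 0 30; 0 0.49 0 0 0 0 30; 0 0.69 0 0 0 0 30; 0 0.77 0 0 0 0 30; 0 0.68 0 0 0 0 30; 0 0.47 0 0 0 0 30; 0 0.21 0 0 0 0 30; 0 0.02 0 0 0 0 30; 0 0 0 0 0 0 30")

```text
time_s: 8.25
eef_pos: [0.4613, 0.2752, 0.286]
tcp_rot: [0.0, 0.008, 1.0, 0.0]
contact_force: [-3.1, 1.6, 6.6]
opening: 0.0352
```

Run:
```python
from plant import robot
from h import *
o=track(robot,14); print(o.round(4)); x,r=fit(o); print("fit",x,np.hypot(*x[:2]),r)
t=robot.snapshot("top"); c=robot.snapshot("scene"); np.savez("top3.npz",**t)
for n,s in(("top",t),("scene",c)):
    try:
        q,st,m=blob(s,(0,130,80),(6,255,255),(195,160,230,195) if n=="top" else (400,150,500,240)); print(n,q,st[4],plane(s,q,.055))
    except Exception as e: print(n,"no hub")
cv2.imwrite("pics/m3.png",np.hstack([cv2.resize(t["img"][60:300,120:440],(400,300)),cv2.resize(c["img"][100:400,240:640],(400,300))]))
```

```text
[[ 8.2500e+00  2.5990e-01  1.8800e-02  1.1030e+03  1.6481e+00]
 [ 8.3000e+00  2.5980e-01  1.4900e-02  1.1110e+03  9.3040e-01]
 [ 8.3500e+00  2.5970e-01  1.0300e-02  1.1200e+03  1.4651e+00]
 [ 8.4000e+00  2.5970e-01  5.4000e-03  1.1290e+03  1.3790e+00]
 [ 8.4500e+00  2.5970e-01 -3.0000e-04  1.1400e+03  1.9392e+00]
 [ 8.5000e+00  2.5960e-01 -5.7000e-03  1.1410e+03  1.9673e+00]
 [ 8.5500e+00  2.5960e-01 -1.0700e-02  1.1520e+03  1.8282e+00]
 [ 8.6000e+00  2.5960e-01 -1.5500e-02  1.1570e+03  1.6985e+00]
 [ 8.6500e+00  2.5960e-01 -1.8700e-02  1.1660e+03  1.7656e+00]
 [ 8.7000e+00  2.5960e-01 -2.0400e-02  1.1600e+03  1.6377e+00]
 [ 8.7500e+00  2.5960e-01 -2.1600e-02  1.1690e+03  1.0086e+00]
 [ 8.8000e+00  2.5960e-01 -2.0900e-02  1.1700e+03  1.3125e+00]
 [ 8.8500e+00  2.5960e-01 -1.9100e-02  1.1620e+03  1.8849e+00]
 [ 8.9000e+00  2.5960e-01 -1.6300e-02  1.1670e+03  1.5371e+00]]
fit [-0.01767957  0.01362259  0.00077441] 0.022319101916626453 0.0001513412859159947
top no hub
scene no hub
```

View pics/m3.png

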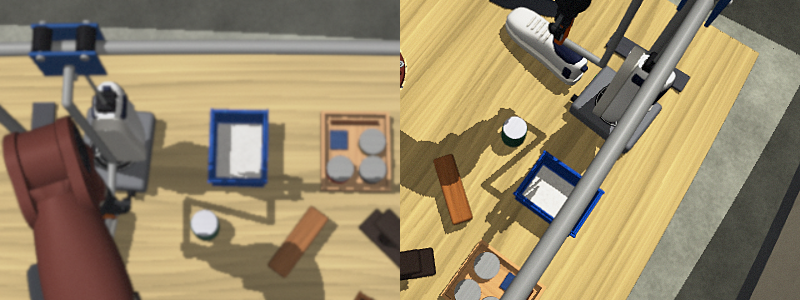

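The shoe swings only 0.022 rad and is clear of the tub at 260 mm of travel. In the left panel the tub at (238,148) and the tin at (204,225) stand unmoved. Next I'll plan the last stretch, cross-checking the dryer's centre from depth.

Run:
```python
from h import *
from go import *
from plant import robot
for n in("top0","scene0"):
    P,u,v=cloud(dict(np.load(n+".npz"))); k=(abs(P[:,2]-.055)<.006)&(abs(P[:,1]-.3)<.14)&(abs(P[:,0])<.09); Q=P[k]
    h=[np.percentile(Q[abs(Q[:,0]-a)<.01,1],[1,99]) for a in(-.06,-.03,0,.03,.06) if (abs(Q[:,0]-a)<.01).sum()>20]
    print(n,np.round([(x.mean(),np.ptp(x)) for x in h],4).tolist())
t=robot.state()["time_s"]; w=np.sqrt(w2); x=[-.01768,.01362]
th=x[0]*np.cos(w*t)+x[1]*np.sin(w*t); thd=w*(-x[0]*np.sin(w*t)+x[1]*np.cos(w*t)); print(t,th,thd)
for N in(10,12,14,16): solve(.2596,th,thd,.0404,N,lo=-.003)
```

```text
top0 [[0.304, 0.1631], [0.301, 0.1623], [0.2983, 0.163], [0.2947, 0.1663], [0.2911, 0.1665]]
scene0 [[0.3036, 0.1669], [0.3008, 0.1662], [0.2983, 0.165]]
9.05 -0.002733927227139747 0.10958356534043749
N 10 D 0.0404 True [0.17, 0.22, 0.2, 0.14, 0.09, 0.07, 0.08, 0.12, 0.14, 0.12] sum 1.35 resid 0.0004 th -0.008 0.018
N 12 D 0.0404 True [0.11, 0.17, 0.18, 0.17, 0.14, 0.1, 0.08, 0.07, 0.08, 0.09, 0.09, 0.07] sum 1.35 resid 0.0007 th -0.004 0.013
N 14 D 0.0404 True [0.07, 0.13, 0.15, 0.16, 0.15, 0.12, 0.1, 0.08, 0.07, 0.07, 0.07, 0.08, 0.07, 0.05] sum 1.37 resid 0.0008 th -0.005 0.011
N 16 D 0.0404 True [0.05, 0.09, 0.12, 0.13, 0.13, 0.12, 0.1, 0.09, 0.07, 0.06, 0.06, 0.07, 0.07, 0.07, 0.06, 0.04] sum 1.33 resid 0.0006 th -0.007 0.01
```

Call:
drive_tool(series="0 0.17 0 0 0 0 30; 0 0.22 0 0 0 0 30; 0 0.2 0 0 0 0 30; 0 0.14 0 0 0 0 30; 0 0.09 0 0 0 0 30; 0 0.07 0 0 0 0 30; 0 0.08 0 0 0 0 30; 0 0.11 0 0 0 0 30; 0 0.13 0 0 0 0 30; 0 0.11 0 0 0 0 30")

```text
time_s: 10.05
eef_pos: [0.4619, 0.3143, 0.286]
tcp_rot: [0.0, 0.008, 1.0, -0.0]
contact_force: [-2.6, -1.8, 5.4]
opening: 0.0356
```

Run:
```python
from plant import robot
from h import *
o=track(robot,14); print(o[[0,3,6,9,12,13]].round(4)); x,r=fit(o[1:]); print("fit",x,np.hypot(*x[:2]),r,robot.state()["time_s"],robot.state()["contact_force"])
```

```text
[[ 1.0050e+01  2.9900e-01  8.1000e-03  1.5730e+03 -1.7889e+00]
 [ 1.0200e+01  2.9930e-01  3.6000e-03  1.5750e+03  2.2264e+00]
 [ 1.0350e+01  2.9920e-01  1.7000e-03  1.5920e+03  1.7356e+00]
 [ 1.0500e+01  2.9920e-01  9.0000e-04  1.6000e+03  1.6400e+00]
 [ 1.0650e+01  2.9920e-01  3.3000e-03  1.5870e+03  9.2560e-01]
 [ 1.0700e+01  2.9920e-01  3.4000e-03  1.5810e+03  1.2140e+00]]
fit [-0.00052746 -0.00378226  0.00496343] 0.0038188576295420246 0.00021448640421595206 10.75 [-3.04495627  1.13655806  6.025092  ]
```

Run:
```python
from go import *
from plant import robot
t=robot.state()["time_s"]; w=np.sqrt(w2); x=[-.00053,-.00378]
th=x[0]*np.cos(w*t)+x[1]*np.sin(w*t); thd=w*(-x[0]*np.sin(w*t)+x[1]*np.cos(w*t)); print(t,th,thd)
for N in(6,8,10): solve(.299,th,thd,0.0,N,lo=-.02)
```

```text
10.75 -0.00031769692911891127 0.018818540174870314
N 6 D 0.0 True [-0.04, -0.0, 0.04, 0.04, 0.0, -0.04] sum 0.0 resid 0.0001 th -0.003 0.005
N 8 D 0.0 True [-0.01, -0.0, 0.01, 0.02, 0.02, 0.0, -0.01, -0.02] sum 0.01 resid 0.0002 th -0.002 0.004
N 10 D 0.0 True [-0.0, 0.0, 0.01, 0.01, 0.01, 0.01, -0.0, -0.01, -0.01, -0.01] sum 0.01 resid 0.0003 th -0.002 0.003
```

Residual swing is 0.004 rad, about 2 mm at the toe, which is near the trolley's friction floor. I'll release now, then rise clear.

Call:
drive_tool(series="0 0 0 0 0 0 45; 0 0 0 0 0 0 60; 0 0 0 0 0 0 75; 0 0 0 0 0 0 85; 0 0 0 0 0 0 85; 0 0 0 0 0 0 85", newtons=20)

```text
time_s: 11.35
eef_pos: [0.4623, 0.3142, 0.2853]
tcp_rot: [0.0, 0.008, 1.0, 0.0]
contact_force: [-0.3, -0.7, -0.6]
opening: 0.0851
```

Run:
```python
from plant import robot
from h import *
o=track(robot,14); print(o[[0,3,6,9,12,13]].round(4)); x,r=fit(o); print("fit",x,np.hypot(*x[:2]),r); st=robot.state(); print(st["time_s"],st["eef_pos"],st["contact_force"],st["opening"])
s=robot.snapshot("wrist"); c=robot.snapshot("scene"); np.savez("scene4.npz",**c)
cv2.imwrite("pics/m4.png",np.hstack([cv2.resize(s["img"],(400,300)),cv2.resize(c["img"][80:280,320:600],(400,300))]))
P,u,v=cloud(c)
k=(abs(P[:,0])<.07)&(abs(P[:,1]-.3)<.1)&(P[:,2]>.38)&(P[:,2]<.52); print("hanger",np.percentile(P[k,1],[2,50,98]),k.sum())
```

```text
[[ 1.135e+01  2.989e-01  7.100e-03  1.572e+03 -6.724e-01]
 [ 1.150e+01  2.989e-01  4.000e-03  1.592e+03  1.174e-01]
 [ 1.165e+01  2.989e-01  2.000e-03  1.584e+03 -5.007e-01]
 [ 1.180e+01  2.989e-01  2.700e-03  1.593e+03  4.304e-01]
 [ 1.195e+01  2.990e-01  3.900e-03  1.581e+03 -3.374e-01]
 [ 1.200e+01  2.989e-01  5.200e-03  1.580e+03 -2.011e-01]]
fit [-0.0003282  -0.00386791  0.00589078] 0.003881808606038054 0.0002366928185101156
12.05 [0.46223758 0.31425335 0.2853328 ] [-0.04616153  0.07476939 -0.15657516] 0.08522334808760414
hanger [0.28437352 0.29940273 0.30681161] 91
```

View pics/m4.png

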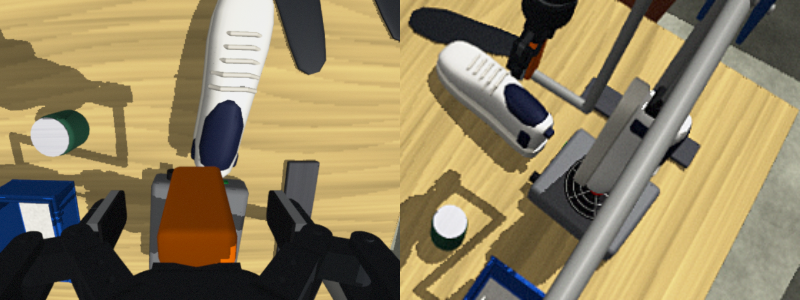

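Released cleanly: the fingers stand clear on both sides of the grip, and the shoe hangs over the grille with its swing unchanged. Now I'll rise straight up, back off and watch for over 5 s.

Call:
drive_tool(series="0 0 -0.3 0 0 0 85; 0 0 -0.6 0 0 0 85; 0 0 -0.6 0 0 0 85; 0 0 -0.6 0 0 0 85; 0 0 -0.6 0 0 0 85; 0 0 -0.6 0 0 0 85; 0 0 -0.6 0 0 0 85; 0.4 0 -0.4 0 0 0 85; 0.5 0 0 0 0 0 85; 0.3 0 0 0 0 0 85")

```text
time_s: 13.15
eef_pos: [0.425, 0.315, 0.4153]
tcp_rot: [0.0, 0.008, 1.0, 0.0]
contact_force: [0.2, -0.7, 0.6]
opening: 0.0853
```

Call:
drive_tool(series="0 0 0 0 0 0 85; 0 0 0 0 0 0 85; 0 0 0 0 0 0 85; 0 0 0 0 0 0 85; 0 0 0 0 0 0 85; 0 0 0 0 0 0 85; 0 0 0 0 0 0 85; 0 0 0 0 0 0 85; 0 0 0 0 0 0 85; 0 0 0 0 0 0 85")

```text
time_s: 14.15
eef_pos: [0.4263, 0.3148, 0.4143]
tcp_rot: [0.0, 0.008, 1.0, 0.0]
contact_force: [0.2, -1.1, -1.6]
opening: 0.0849
```

Call:
drive_tool(series="0 0 0 0 0 0 85; 0 0 0 0 0 0 85; 0 0 0 0 0 0 85; 0 0 0 0 0 0 85; 0 0 0 0 0 0 85; 0 0 0 0 0 0 85; 0 0 0 0 0 0 85; 0 0 0 0 0 0 85; 0 0 0 0 0 0 85; 0 0 0 0 0 0 85")

```text
time_s: 15.15
eef_pos: [0.4262, 0.3148, 0.4143]
tcp_rot: [0.0, 0.008, 1.0, 0.0]
contact_force: [-0.2, 0.7, -0.4]
opening: 0.0853
```

Call:
drive_tool(series="0 0 0 0 0 0 85; 0 0 0 0 0 0 85; 0 0 0 0 0 0 85; 0 0 0 0 0 0 85; 0 0 0 0 0 0 85; 0 0 0 0 0 0 85; 0 0 0 0 0 0 85; 0 0 0 0 0 0 85; 0 0 0 0 0 0 85; 0 0 0 0 0 0 85")

```text
time_s: 16.15
eef_pos: [0.4262, 0.3148, 0.4143]
tcp_rot: [0.0, 0.008, 1.0, 0.0]
contact_force: [-0.0, -0.0, -0.4]
opening: 0.0852
```

Call:
drive_tool(series="0 0 0 0 0 0 85; 0 0 0 0 0 0 85; 0 0 0 0 0 0 85; 0 0 0 0 0 0 85; 0 0 0 0 0 0 85; 0 0 0 0 0 0 85; 0 0 0 0 0 0 85; 0 0 0 0 0 0 85; 0 0 0 0 0 0 85; 0 0 0 0 0 0 85")

```text
time_s: 17.15
eef_pos: [0.4262, 0.3148, 0.4143]
tcp_rot: [0.0, 0.008, 1.0, 0.0]
contact_force: [-0.8, -0.4, -1.1]
opening: 0.0849
```

Run:
```python
from plant import robot
from h import *
out=[]
for _ in range(26):
    t=robot.state()["time_s"]; c=robot.snapshot("scene"); th,m=theta(c,.299); out.append((t,0,th))
o=np.array(out); x,r=fit(o); print("fit",x,np.hypot(*x[:2]),r,o[:,2].min(),o[:,2].max())
P,u,v=cloud(c); k=(abs(P[:,0])<.07)&(abs(P[:,1]-.3)<.1)&(P[:,2]>.38)&(P[:,2]<.52); print("hanger",np.median(P[k,1]))
t=robot.snapshot("top"); T0=dict(np.load("top0.npz"))
for n,s in(("before",T0),("after",t)):
    P,u,v=cloud(s); k=(abs(P[:,2]-.085)<.008)&(abs(P[:,1])<.1)&(abs(P[:,0])<.12)
    hsv=cv2.cvtColor(s["img"],cv2.COLOR_BGR2HSV)[v[k],u[k]]; b=(hsv[:,0]>100)&(hsv[:,0]<130)&(hsv[:,1]>120); print(n,"tub rim",np.percentile(P[k][b][:,:2],[1,99],0).round(4).tolist())
st=robot.state(); print(st["time_s"],st["eef_pos"],st["contact_force"])
cv2.imwrite("pics/m5.png",np.hstack([cv2.resize(t["img"][60:300,120:440],(400,300)),cv2.resize(c["img"][80:280,320:600],(400,300))]))
```

```text
fit [-3.52417477e-06 -3.51223258e-03  5.79047454e-03] 0.003512234350286481 0.00017295152259116795 0.002209029810480222 0.009308403396902821
hanger 0.299311431145865
before tub rim [[-0.0957, -0.0723], [0.0796, 0.0632]]
after tub rim [[-0.0949, -0.0726], [0.0817, 0.0627]]
18.5 [0.42623499 0.31482667 0.41430764] [-0.40323572 -0.02627154  0.52974331]
```

View pics/m5.png

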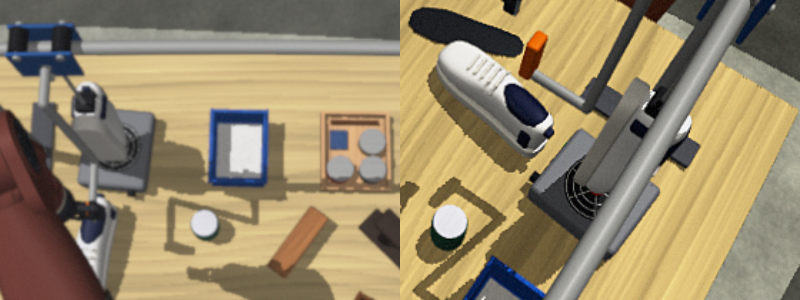

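The shoe hangs over the grille with 3.5 mrad of swing, the tub hasn't moved, and the robot is clear. More than 6 s have passed since release.

```bash
python3 -c "
from plant import robot
print(robot.sign_off())"
```

```text
the job is handed in; nothing more can be done
None
```

The shoe hangs over the dryer's grille with the handle let go, and the job was handed in at 18.5 s. I drew it slowly over the tub's rim until it slipped. Two swing-cancelling moves then brought it to the grille, and I released the handle and backed off.

- **Swing:** the last check was about 7 s after release. The swing was 0.0035 rad, about 2 mm at the toe. It peaked at 0.18 rad while the toe leaned on the rim.
- **Position:** the hanger is at 0.2993 m along the rail. The red hub measured 0.2995 m, and the centre of the dryer box about 0.2985 m.
- **Tub:** it is within about 2 mm of its starting place.
- **Other things:** the tin and brush looked unmoved by eye in the last pictures. I did not measure them.

One reading disagreed. The angle fit shows a constant 0.006 rad lean (about 3 mm at the toe) at the dryer. I put this down to the changed viewing angle, because the hanger itself reads centred. I left the last 0.004 rad of swing uncorrected before release, because the trolley's friction would likely have swallowed such small moves.

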